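# Close a double-lidded tea canister and lift off its outer lid

### The arm

A 6-joint arm with a two-finger parallel gripper is mounted at the origin on a cart in front of the work surface, level with it; the furniture and walls round the work are solid. World frame = base frame: x ahead of the robot, y to its left, z up, the work surface at z = 0. Lengths are in m, angles in rad, forces in N, time in s.
With the tool pointing down it reaches from about 0.4 to 0.825 m from the base axis. Payload 7 kg.
Tool frame: the origin (TCP) lies midway between the tips of the shut fingers; the grasp point (between the pads) lies 19 mm behind it; z points along the fingers, y is the line along which they close (so a half turn about z gives the same grasp; the last joint's range is limited). The gripper opens to 85 mm and grips with 20 to 120 N. Pads are 22 mm wide; open, the fingers measure 114 mm over their backs; the gripper's body (76 mm by 85 mm) begins 54 mm behind the grasp point. The pads swing forward as they close: fully open they stand 13 mm farther back than shut.
Start: joints at [1.407, 0.359, 0.012, 0, -1.224, -0.288], TCP at [0.295, 0.607, 0.202] pointing down, gripper open.
Joint ranges: [-3.07, 3.07], [-1.43, 2.12], [-1.02, 1.25], [-3.03, 1.67], [-3.05, -0], [-3.03, 3.03]. Speed limits (rad/s): [2.39, 2.39, 3.01, 3.14, 3.14, 3.14].

### API

Orientations are given as a unit quaternion [x, y, z, w].
In Python, from station import ctrl gives the robot as it stands.
- The arm moves only by the shell command python3 steer.py 'ROWS' [FORCE]. ROWS is a JSON list of rows, 1 to 10 of them, each of 5 numbers: the finger opening in m, then dx, dy, dz in m, then a turn about the tool's z in rad; each row is the pose to reach, as a shift and turn from the pose commanded when the command began, along the tool's axes at that moment; what a row does not reach only later rows make up. A row lasts 1/8 s, in which the tool goes at most 0.0625 m and 0.188 rad, less where a joint would pass 70% of its speed; a pose out of reach is approached as far as the arm can. The fingers move at their own pace and stop on an object; FORCE is the grip in N (left out, the last holds). Time passes only in rows, so rows that do not move let the fingers close. It prints the time, the measured TCP pose, the force, the opening and the grip force at its end.
- ctrl.get_state(): the state, without advancing time (a new reading comes with each control period).
- ctrl.read_camera(name): name is "scene" or "top" or "wrist"; returns the picture (384x512x3 uint8, red, green, blue); there is no depth.
- ctrl.calibration(name): a dict with "intrinsics" (3x3 intrinsics, pixels), "R" (3x3) and "t" (3): a world point X has camera coordinates R X + t. Camera axes: x right, y down, z forward; pixel columns grow to the right and rows downward; lengths in m; the calibration is good to about 2 mm. A picture is of the moment at which its call begins: read the wrist's pose just before it. calibration takes no time and is no camera call; for the wrist camera it gives the pose at the moment of the call.
- ctrl.job_done(): hands the job in; it is judged then, once.
The state is a dict: "time_s": time; "qpos": joint angles; "qd": joint speeds; "tau": joint torques, N m; "position": TCP position; "ee_rot": TCP orientation; "contact_force": force on the tool from outside, world axes, zero at the start; "moment": the same for the moment, N m; "gripper_width": finger opening in m; "grip_force": force on a finger pad.
Only numpy, scipy, OpenCV 4.12 (cv2) and the standard library are available. Lean on these libraries where they do the work, as an engineer would, in place of code of your own. Each camera call takes 0.05 s, during which the arm holds its last target. There are 200 camera calls.

### The job

Close the wider of the two open canisters with the nested pair of lids standing on the worktop: carry the pair together by the inner lid's knob, lower it into the canister's mouth until it is home, let go, then press down on it firmly for a moment to be sure it is fully seated. After that lift the outer lid alone by its collar, because it is going to be washed, and leave the inner lid seated and undisturbed on the canister. Finish while still holding the outer lid level in the gripper, about 10 cm straight above its seat on the canister; keep the canister standing where it is and leave everything else alone.

Things in the scene. Friction and masses are not known exactly. Their poses are not given: they have to be found in the camera images.
- wide_canister: The wider open canister: plain round steel, 73 mm outer diameter, 90 mm tall, open at the top, mouth 66 mm across, 3.5 mm wall, about 0.7 kg, stands loose on the worktop. Origin: centre of its underside; z up its axis.
- wide_mouth (a point): Centre of the wide canister's mouth, at the height of its rim (90 mm above its underside).
- narrow_canister: A second open steel canister, narrower and lower: 52 mm outer diameter, 78 mm tall, mouth 46 mm; the lids do not fit it. Loose, not to be moved. Origin: centre of its underside.
- inner_lid: Inner lid, loose, 0.08 kg. From below: round plug 61 mm across, 14 mm high (lower edge tapered to 55 mm); steel flange 77 mm across, 5 mm thick; black knob. Origin: centre of the plug's underside; z up the knob. Starts upright, plug on the worktop, outer lid over it. Seated, plug in the mouth and flange on the rim, its origin is 76 mm above the canister's (14 mm below the rim).
- knob_top (a point): Centre of the flat top of the inner lid's straight round knob (18 mm in diameter), 68 mm above the inner lid's origin. The knob comes up through the outer lid's collar and stands 24 mm above it; lifting the knob carries both lids, as the outer one lies loosely on the flange.
- outer_lid: Outer lid, loose, 0.08 kg, brown wood, 87 mm across: skirt 11 mm high (81 mm inside), top plate 5 mm thick with a hole 28 mm across, and a collar round the hole. Origin: centre of the skirt's lower edge; plate top at 16 mm. Nested, its plate lies on the inner lid's flange and its origin is 8 mm above the inner lid's; on the canister the skirt reaches 6 mm down outside the rim, with 4 mm of play.
- collar_top (a point): Centre of the top of the outer lid's round collar (44 mm outer diameter, rising 20 mm above the plate), 36 mm above the outer lid's origin. Lifting the collar takes the outer lid alone.
- salt_shaker: Salt shaker, 44x44x90 mm, loose bystander. Origin: centre of its underside.
- shot_glass: Small glass standing upside down, 49 mm wide, 62 mm tall, loose bystander. Origin: centre of its underside.
- clothes_peg: Wooden clothes peg lying flat, 15x72x12 mm, loose bystander.
- teaspoon: Teaspoon lying flat, 132x26x11 mm, loose bystander.
- lemon: Lemon, 72x57x58 mm, loose bystander at the back.

How it is judged:
By the outcome, as a careful person would: the job done as asked, in the order asked, and still so for the second after the job is handed in, while the arm keeps its last pose, push and grip.
It also fails if it takes over 64 s, if anything falls off the work surface, if the arm or the gripper's body presses on something with over 40 N, if the wrist force passes 120 N, or if a joint passes its speed limit or range.

## Working session

There is one attempt and no reset: what is moved stays moved. The work goes in short steps, Python scripts to look and compute and a shell command to move; the robot and the scene stay as the last step left them, time stands still between calls to the robot, and variables do not carry over. Pictures are saved under pics/ and viewed, at most 10 in all, crops included, and the job is handed in when it is done.

```bash
ls; mkdir -p pics; python3 - <<'E'
from station import ctrl
import cv2,numpy as np
a=ctrl.read_camera("scene");b=ctrl.read_camera("top")
np.save("scene0.npy",a);np.save("top0.npy",b)
cv2.imwrite("pics/s0.png",a[:,:,::-1]);cv2.imwrite("pics/t0.png",b[:,:,::-1])
for n in("scene","top"):
    c=ctrl.calibration(n);print(n,c["intrinsics"],-np.array(c["R"]).T@c["t"],np.array(c["R"]).round(3))
s=ctrl.get_state();print(s["time_s"],s["position"],s["ee_rot"])
E
```

```text
pics
station.py
steer.py
scene [[460.32600014   0.         257.14504723]
 [  0.         460.32600014 192.23754694]
 [  0.           0.           1.        ]] [ 0.05953057 -0.47974086  0.48579481] [[ 0.786 -0.617  0.017]
 [-0.262 -0.358 -0.896]
 [ 0.559  0.7   -0.444]]
top [[408.28068211   0.         253.87609717]
 [  0.         408.28068211 184.54306507]
 [  0.           0.           1.        ]] [0.46270157 0.13143646 1.00369783] [[ 0.019 -1.    -0.005]
 [-0.995 -0.019 -0.098]
 [ 0.097  0.007 -0.995]]
0.1 [0.2945108  0.60686051 0.20117628] [ 9.74584906e-01 -2.24017307e-01 -1.04777276e-04  7.04261854e-04]
```

View pics/s0.png

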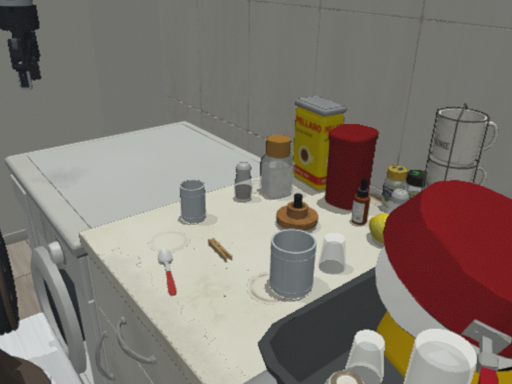

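View pics/t0.png

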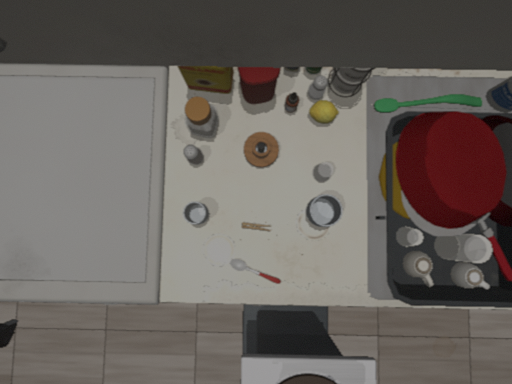

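The scene view shows the lids at about (297,215), the wide canister at (292,265), the narrow one at (193,200) and the glass at (333,253). In the top view the lids are at (261,150), the wide canister at (323,211), the narrow one at (197,213), the glass at (323,172) and the shaker at (193,153).

```bash
cat > h.py <<'E'
from station import ctrl
import cv2,numpy as np
def ray(n,uv,cal=None):
    c=cal or ctrl.calibration(n);R=np.array(c["R"]);d=R.T@np.linalg.inv(np.array(c["intrinsics"]))@np.r_[uv,1.];return -R.T@np.array(c["t"]),d
def onz(n,uv,z,cal=None):
    o,d=ray(n,uv,cal);return o+d*(z-o[2])/d[2]
def proj(n,X,cal=None):
    c=cal or ctrl.calibration(n);p=np.array(c["intrinsics"])@(np.array(c["R"])@X+np.array(c["t"]));return p[:2]/p[2]
E
python3 - <<'E'
from h import *
out=[]
for n,(u,v) in (("top",(261,150)),("scene",(297,213)),("top",(323,205)),("scene",(300,260))):
    a=np.load(n+"0.npy");r=50
    c=a[v-r:v+r,u-r:u+r]
    hsv=cv2.cvtColor(c,cv2.COLOR_RGB2HSV)
    if n=="top" and v==150 or n=="scene" and v==213:
        m=((hsv[...,1]>110)&(hsv[...,0]<20)&(hsv[...,2]>50)).astype(np.uint8)
    else: m=((hsv[...,1]<45)&(hsv[...,2]<190)&(hsv[...,2]>60)).astype(np.uint8)
    cs,_=cv2.findContours(m,cv2.RETR_EXTERNAL,cv2.CHAIN_APPROX_NONE)
    k=max(cs,key=cv2.contourArea);h=cv2.convexHull(k);e=cv2.fitEllipse(k)
    p=np.array(e[0])+[u-r,v-r]
    print(n,p,e[1],e[2],cv2.boundingRect(k),onz(n,p,.022),onz(n,p,.09))
    b=cv2.resize(c[:,:,::-1],(300,300),interpolation=cv2.INTER_CUBIC).copy()
    cv2.ellipse(b,((e[0][0]*3+1,e[0][1]*3+1),(e[1][0]*3,e[1][1]*3),e[2]),(0,255,0),1)
    out.append(b)
cv2.imwrite("pics/c1.png",np.vstack([np.hstack(out[:2]),np.hstack(out[2:])]))
E
```

```text
top [260.89998627 149.07518768] (32.36734390258789, 32.75118637084961) 6.01911735534668 (34, 33, 33, 33) [0.64600584 0.12297644 0.022     ] [0.63330877 0.12356244 0.09      ]
scene [296.65142059 216.46370316] (25.260046005249023, 41.1790657043457) 94.40771484375 (30, 39, 41, 28) [0.63997162 0.11546749 0.022     ] [0.55486935 0.02820009 0.09      ]
top [322.88756561 204.87613297] (115.7115249633789, 117.39381408691406) 42.94490432739258 (0, 0, 100, 100) [ 0.51292954 -0.02830218  0.022     ] [ 0.50945036 -0.01723744  0.09      ]
scene [297.9837532  266.51738739] (86.39071655273438, 92.13179016113281) 89.71602630615234 (1, 5, 99, 95) [ 0.52295097 -0.01546935  0.022     ] [ 0.45500587 -0.08353924  0.09      ]
```

View pics/c1.png

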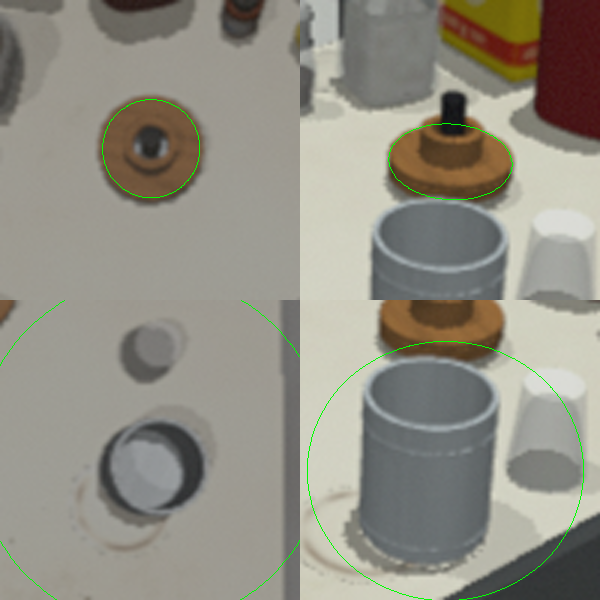

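The lids' outline fits cleanly in the top view, centred at (260.9,149.1). The grey mask leaked on the canister, whose rim is near (323.5,210.5) in top and (294,241) in scene. I'll isolate the canister by its bluish tint.

```bash
python3 - <<'E'
from h import *
for n,(u,v),r in (("top",(323,211),25),("scene",(292,262),48),("top",(197,213),22)):
    a=np.load(n+"0.npy").astype(int)
    c=a[v-r:v+r,u-r:u+r]
    m=((c[...,2]-c[...,0]>3)).astype(np.uint8)
    cs,_=cv2.findContours(m,cv2.RETR_EXTERNAL,cv2.CHAIN_APPROX_NONE)
    k=max(cs,key=cv2.contourArea)
    e=cv2.fitEllipse(cv2.convexHull(k));x,y,w,h=cv2.boundingRect(k)
    p=np.array(e[0])+[u-r,v-r]
    print(n,p,e[1],cv2.boundingRect(k),(x+u-r+(w-1)/2,y+v-r+(h-1)/2),onz(n,p,.09),onz(n,(x+u-r+(w-1)/2,y+v-r+(h-1)/2),.09))
    if n=="top":print("px/m",np.linalg.norm(proj(n,[.5,.035,.09])-proj(n,[.5,-.035,.09]))/.07)
print(onz("scene",(293.7,241.3),.09), onz("top",(323.7,172),.062),onz("top",(197.,213),.078),onz("top",(193,150),.09))
print("knob",proj("top",[.646,.123,.068]),proj("scene",[.646,.123,.068]))
E
```

```text
top [321.91680145 210.71549797] (23.162349700927734, 30.97406768798828) (12, 9, 24, 31) (321.5, 210.0) [ 0.49637074 -0.01511057  0.09      ] [ 0.49794845 -0.01417572  0.09      ]
px/m 448.1278140284925
scene [291.97292709 261.91288757] (54.510318756103516, 71.0379867553711) (26, 16, 46, 68) (292.5, 263.5) [ 0.45575264 -0.0695767   0.09      ] [ 0.45365759 -0.07306535  0.09      ]
top [195.67707634 215.3981514 ] (10.894551277160645, 14.382567405700684) (15, 17, 12, 15) (195.5, 215.0) [0.48050332 0.26655733 0.09      ] [0.48138244 0.26698272 0.09      ]
px/m 448.1278140284925
[ 0.49615188 -0.02884519  0.09      ] [ 0.58727769 -0.02345423  0.062     ] [0.48620875 0.2655152  0.078     ] [0.62833976 0.27757061 0.09      ]
knob [261.12588578 145.43502403] [297.57151831 194.38117404]
```

```bash
python3 steer.py '[[0.085,0.053,0.028,0,0],[0.085,0.106,0.056,0,0],[0.085,0.158,0.085,0,0],[0.085,0.211,0.113,0,0],[0.085,0.264,0.141,0,0],[0.085,0.317,0.169,0,0],[0.085,0.369,0.197,0,0],[0.085,0.422,0.225,0,0],[0.085,0.475,0.254,0,0],[0.085,0.528,0.282,0,0]]' 40; python3 steer.py '[[0.05,0,0,0,0],[0.05,0,0,0,0]]'
python3 - <<'E'
from h import *
s=ctrl.get_state();print(s["position"],s["ee_rot"],s["qpos"],s["contact_force"])
c=ctrl.calibration("wrist");a=ctrl.read_camera("wrist")
np.save("w1.npy",a);cv2.imwrite("pics/w1.png",a[:,:,::-1])
print(-np.array(c["R"]).T@c["t"],proj("wrist",[.646,.123,.068],c),proj("wrist",[.646,.123,.024],c),proj("wrist",[.496,-.02,.09],c))
E
```

```text
time_s: 1.35
position: [0.6473, 0.1213, 0.2017]
ee_rot: [0.975, -0.224, -0.0, 0.0]
contact_force: [0.9, 1.8, 0.4]
gripper_width: 0.0848
grip_force: 0.0
time_s: 1.6
position: [0.6464, 0.1225, 0.2013]
ee_rot: [0.974, -0.225, -0.001, 0.0]
contact_force: [-1.3, 0.1, -0.2]
gripper_width: 0.0517
grip_force: 0.0
[0.64637113 0.12254886 0.20131638] [ 9.74450285e-01 -2.24602556e-01 -5.23189857e-04  2.45330485e-04] [ 4.83009528e-01  3.31919800e-01 -2.87117831e-02 -3.30596268e-04
 -1.21127827e+00  6.34832902e-01] [-1.26285258  0.1107518  -0.17044293]
[0.71222758 0.09191588 0.37276867] [252.90922586 176.55896171] [252.78820484 167.87057305] [439.46065158 249.02850766]
```

View pics/w1.png

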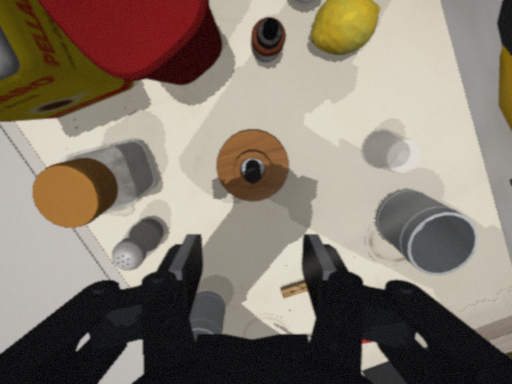

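The wrist view shows the lids at (252,164), the knob at about (252,171), and the wide canister's rim at (440,243). I'll measure them precisely.

```bash
python3 - <<'E'
from h import *
a=np.load("w1.npy");cal=ctrl.calibration("wrist")
hsv=cv2.cvtColor(a,cv2.COLOR_RGB2HSV)
def big(m,x,y,w,h):
    z=np.zeros(m.shape,np.uint8);z[y:y+h,x:x+w]=m[y:y+h,x:x+w]
    cs,_=cv2.findContours(z,cv2.RETR_EXTERNAL,cv2.CHAIN_APPROX_NONE);return cv2.convexHull(max(cs,key=cv2.contourArea))
m=(hsv[...,1]>110)&(hsv[...,0]<20)&(hsv[...,2]>50)
e=cv2.fitEllipse(big(m,205,115,100,100));print("lid",e);print(onz("wrist",e[0],.022,cal))
kk=big(a.max(2)<60,230,150,45,45);f=cv2.fitEllipse(kk);print("knob",f,cv2.boundingRect(kk),onz("wrist",f[0],.066,cal),onz("wrist",f[0],.044,cal))
g=a.astype(int)
# bright rim ring of the canister
c=a[200:285,395:485]
gr=cv2.cvtColor(c,cv2.COLOR_RGB2GRAY)
b=cv2.resize(c[:,:,::-1],None,fx=6,fy=6,interpolation=cv2.INTER_CUBIC)
# radial search outward for outermost bright rim edge
ctr=np.array([440-395,243-200.]);pts=[]
sm=cv2.GaussianBlur(gr,(3,3),0).astype(float)
for t in np.linspace(0,2*np.pi,72,endpoint=False):
    r=np.arange(22,42,.25);xy=ctr+np.c_[np.cos(t)*r,np.sin(t)*r]
    v=cv2.remap(sm.astype(np.float32),xy[:,0].astype(np.float32)[None],xy[:,1].astype(np.float32)[None],1)[0]
    pts.append(xy[np.argmax(np.gradient(v))])  # dark interior -> bright rim: inner edge
pts=np.array(pts,np.float32)
for _ in range(4):
    e=cv2.fitEllipseDirect(pts);k=np.array([np.cos(np.deg2rad(e[2])),np.sin(np.deg2rad(e[2]))]);d=pts-e[0]
    q=np.hypot(d@k/(e[1][0]/2),d@[-k[1],k[0]]/(e[1][1]/2));print(len(pts),e);pts=pts[abs(q-1)<.06]
p=np.array(e[0])+[395,200];print(p,onz("wrist",p,.09,cal))
P=onz("wrist",p,.09,cal)
print("expected inner dia px",np.linalg.norm(proj("wrist",P+[.033,0,0],cal)-proj("wrist",P-[.033,0,0],cal)),"scene/top px of est",proj("scene",P),proj("top",P))
cv2.ellipse(b,((e[0][0]*6+2.5,e[0][1]*6+2.5),(e[1][0]*6,e[1][1]*6),e[2]),(0,255,0),1)
cv2.imwrite("pics/c2.png",b)
E
```

```text
lid ((252.05072021484375, 164.78465270996094), (70.03890228271484, 70.67460632324219), 47.62014389038086)
[0.64918032 0.12313146 0.022     ]
knob ((252.19827270507812, 172.07666015625), (18.833086013793945, 23.270980834960938), 5.474646091461182) (243, 160, 19, 24) [0.65001611 0.12256291 0.066     ] [0.64557596 0.12470174 0.044     ]
72 ((46.974220275878906, 43.752498626708984), (53.0095329284668, 70.09854888916016), 60.28544616699219)
66 ((47.720977783203125, 43.691978454589844), (53.49233627319336, 67.16022491455078), 59.16716003417969)
66 ((47.720977783203125, 43.691978454589844), (53.49233627319336, 67.16022491455078), 59.16716003417969)
66 ((47.720977783203125, 43.691978454589844), (53.49233627319336, 67.16022491455078), 59.16716003417969)
[442.72097778 243.69197845] [ 0.50035275 -0.02425337  0.09      ]
expected inner dia px 55.039888224982526 scene/top px of est [293.71687298 239.22462025] [326.01993632 209.00921088]
```

View pics/c2.png

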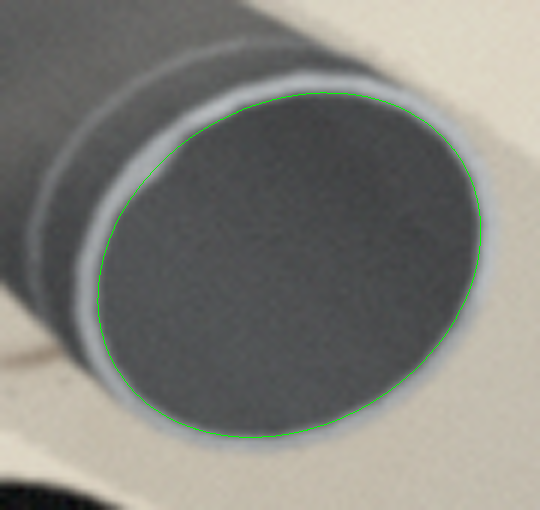

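```bash
python3 steer.py '[[0.05,0.001,-0.001,0.05,0],[0.05,0.001,-0.001,0.1,0],[0.05,0.001,-0.001,0.13,0],[0.05,0.001,-0.001,0.151,0],[0.05,0.001,-0.001,0.151,0],[0.05,0.001,-0.001,0.151,0]]' 40
python3 - <<'E'
from h import *
s=ctrl.get_state();print(s["position"],s["contact_force"])
a=ctrl.read_camera("wrist");b=ctrl.read_camera("scene")
p=proj("scene",[.648,.123,.06]).astype(int)
c=cv2.resize(b[p[1]-40:p[1]+40,p[0]-40:p[0]+40],(384,384),interpolation=2)
cv2.imwrite("pics/w2.png",cv2.resize(np.hstack([a,c])[:,:,::-1],(800,343)))
E
```

```text
time_s: 2.4
position: [0.6483, 0.1246, 0.0522]
ee_rot: [0.975, -0.223, 0.001, -0.0]
contact_force: [0.2, -0.1, 0.1]
gripper_width: 0.0502
grip_force: 0.0
[0.64833904 0.12457346 0.05223182] [ 0.24112427 -0.07109913  0.06264574]
```

View pics/w2.png

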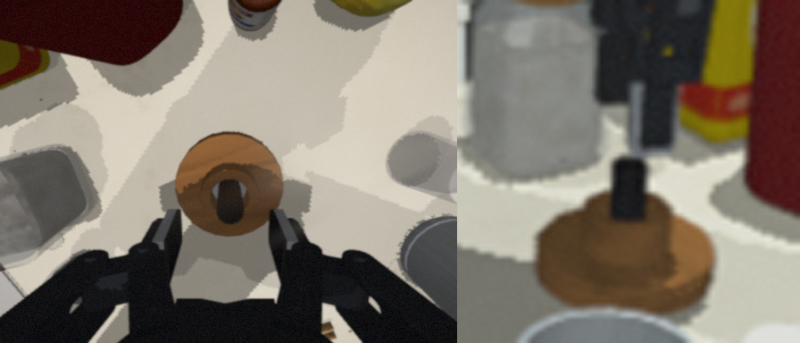

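The wrist view shows the knob centred between the open fingers, while the scene view shows a finger tip slightly up and right of the knob. I'll check with projections.

```bash
python3 - <<'E'
from h import *
s=ctrl.get_state();T=np.array(s["position"]);ax=np.array([.44,.9,0]);p=proj("scene",[.648,.123,.06]).astype(int)
f=lambda X:((proj("scene",X)-p+40)*4.8*343/384+[457,0]).round(0)
for sg in(1,-1):
  for z in (.059,.08): print(sg,z,f(T*[1,1,0]+ax*.025*sg+[0,0,z]), (proj("wrist",T*[1,1,0]+ax*.025*sg+[0,0,z])*800/896).round())
print("knob",f([.648,.123,.068]),f([.65,.1245,.068]),(proj("wrist",[.648,.123,.068])*800/896).round(),(proj("wrist",[T[0],T[1],.068])*800/896).round())
print(T)
E
```

```text
1 0.059 [613. 152.] [189. 206.]
1 0.08 [615. 113.] [185. 220.]
-1 0.059 [643. 199.] [264. 206.]
-1 0.08 [646. 158.] [269. 220.]
knob [630. 159.] [631. 157.] [229. 212.] [227. 211.]
[0.64866843 0.12433347 0.0525903 ]
```

```bash
python3 steer.py '[[0.02,0,0,0,0],[0.02,0,0,0,0],[0.02,0,0,0,0],[0.02,0,0,0,0]]' 20
python3 - <<'E'
from h import *
s=ctrl.get_state();T=np.array(s["position"]);print(T,s["contact_force"])
a=ctrl.read_camera("wrist");b=ctrl.read_camera("scene")
p=proj("scene",[.648,.123,.06]).astype(int)
c=cv2.resize(b[p[1]-40:p[1]+40,p[0]-40:p[0]+40],(384,384),interpolation=2)
cv2.imwrite("pics/w3.png",cv2.resize(np.hstack([a[:,64:448],c])[:,:,::-1],(768,384)))
f=lambda X:((proj("scene",X)-p+40)*4.8+[384,0]).round(0)
print(f(T),f(T-[.0044,.009,0]))
E
```

```text
time_s: 3.0
position: [0.648, 0.1234, 0.051]
ee_rot: [0.975, -0.224, -0.0, 0.0]
contact_force: [0.1, -0.1, 0.6]
gripper_width: 0.02
grip_force: 0.0
[0.64795496 0.12339183 0.0510047 ] [ 0.11117353 -0.09506228  0.60750365]
[574. 213.] [581. 224.]
```

View pics/w3.png

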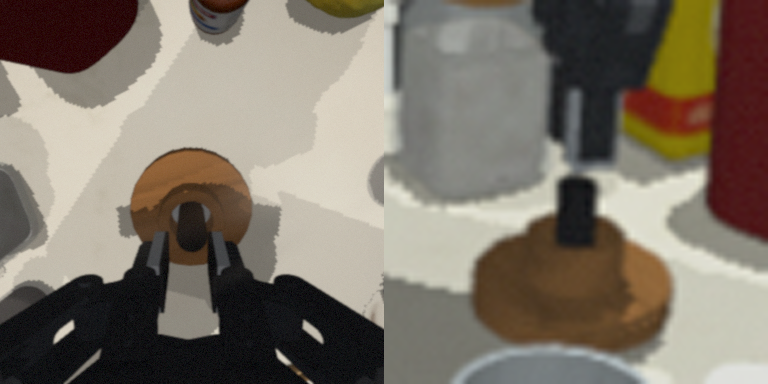

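The wrist view brackets the knob between the fingers at about (190,235), but the scene view shows the tip at about (590,165), above the knob top at (578,180). I'll triangulate the tip and the knob from both views.

```bash
python3 - <<'E'
from h import *
p=proj("scene",[.648,.123,.06]).astype(int)
def tri(ws,ss):
    s=np.array([ss[0]-384,ss[1]])/4.8+p-40; w=np.array([ws[0]+64,ws[1]])
    A=[];B=[]
    for n,uv in(("wrist",w),("scene",s)):
        o,d=ray(n,uv);d/=np.linalg.norm(d);M=np.eye(3)-np.outer(d,d);A.append(M);B.append(M@o)
    X=np.linalg.lstsq(np.vstack(A),np.hstack(B),rcond=None)[0];return X.round(4),proj("wrist",X).round(1)-w,(proj("scene",X)-s).round(1)
print("right tip",tri((218,233),(592,165)))
print("knob top",tri((190,240),(578,184)))
T=ctrl.get_state()["position"]
for z in(.051,.06,.07,.08):print(z,[(proj("wrist",[T[0]-.0044*k,T[1]-.009*k,z])-[64,0]).round() for k in(-1,1)])
E
```

```text
right tip (array([0.6466, 0.1094, 0.0786]), array([-2.5,  5.2]), array([1.4, 0.6]))
knob top (array([0.6471, 0.1232, 0.0661]), array([ 1.1, -2.1]), array([-0.6, -0.3]))
0.051 [array([174., 226.]), array([206., 226.])]
0.06 [array([173., 232.]), array([207., 232.])]
0.07 [array([172., 240.]), array([208., 240.])]
0.08 [array([171., 248.]), array([209., 248.])]
```

```bash
python3 steer.py '[[0.005,0,0,0,0],[0.005,0,0,0,0],[0.005,0,0,0,0]]' 20
```

```text
time_s: 3.48
position: [0.648, 0.1235, 0.051]
ee_rot: [0.975, -0.224, 0.0, 0.0]
contact_force: [-0.5, -1.1, 0.3]
gripper_width: 0.005
grip_force: 0.0
```

```bash
g(){ grep -E 'posi|contact'; }
python3 steer.py '[[0.005,0,0,0.002,0],[0.005,0,0,0.002,0]]'|g
python3 steer.py '[[0.005,0,0,0.002,0],[0.005,0,0,0.002,0]]'|g
python3 steer.py '[[0.005,0,0,0.002,0],[0.005,0,0,0.002,0]]'|g
```

```text
position: [0.6478, 0.1234, 0.0488]
contact_force: [-0.5, 0.2, -0.3]
position: [0.6478, 0.1234, 0.0467]
contact_force: [1.1, -0.4, 0.8]
position: [0.6478, 0.1234, 0.0448]
contact_force: [0.6, 0.2, -0.9]
```

```bash
python3 - <<'E'
from h import *
T=np.array(ctrl.get_state()["position"]);b=ctrl.read_camera("scene");np.save("sc3.npy",b)
p=proj("scene",[.648,.123,.06]).astype(int)
print(p,[proj("scene",[T[0],T[1],z]).round(1) for z in(.045,.06,.07,.08)])
for r in range(p[1]-22,p[1]+22):print(r," ".join("%3d"%x for x in b[r,p[0]-9:p[0]+12].max(1)))
E
```

```text
[298 197] [array([297.4, 204.1]), array([297.9, 197.6]), array([298.1, 193.2]), array([298.4, 188.8])]
175 137 135 132 130 104  53  35  35  36  34  37  33  37  37  41  41  38  40  40  38  35
176 137 134 131 120  89  53  52  53  47  32  35  35  32  39  39  37  40  43  48  40  46
177 136 135 131 122  86  60  79  90  76  41  34  33  37  35  37  37  57  79  83  76  80
178 136 134 131 123  86  59  93 117  98  41  36  35  37  35  37  43  78 111 112 111 110
179 136 134 132 124  87  59  95 115  98  44  37  37  36  38  41  48  84 114 115 113 110
180 137 134 131 124  83  61  97 110  83  42  37  41  37  38  38  50  85 116 118 116 111
181 134 132 129 118  68  67 105 111  83  41  39  37  37  40  40  47  85 115 120 119 116
182 134 130 129 118  67  68 105 110  81  43  39  41  40  37  40  50  84 112 115 118 118
183 132 128 134 132  70  67 105 110  82  41  37  40  36  38  38  59  86 106 109 114 117
184 131 127 141 143  75  69 105 109  78  41  36  38  39  37  43  62  93 108 109 108 109
185 131 127 134 128  71  71 104 105  68  40  38  38  35  36  42  69 109 125 122 112 110
186 131 129 134 126  64  76 1
[... 2174 characters left out ...]
  78  80  84  85  87  91  93  94  96  99 100 100 101 100 100  94  90  87 103 131 144
212  81  84  83  86  90  93  93  95  98 100  99  99 100  99  96  92  89  89 105 134 142
213  86  86  87  90  92  95  95 100 102 101 100 100  99  97  95  91  89  88 100 128 144
214  87  91  92  93  96  97  99 100 101  99 101  99  99  97  93  92  89  86  85 111 143
215  89  91  94  96  98  98 100 100  99 101 101  99  99  94  91  93  91  86  80 104 134
216  85  91  94  97  99  99  97  99  99 101 103  98  95  92  94  93  91  85  80  84 106
217  80  86  91  93  96  97  99 101 100  99  99  98  96  92  91  90  87  82  80  80  91
218  78  79  82  86  87  92  94  96  97  97  96  93  91  88  86  85  84  84  84  82  97
```

The fingertips are just above the knob top, around row 193, so they sit well behind the reported TCP. I'll keep probing downwards in small steps.

```bash
g(){ grep -E 'posi|contact'; }
python3 steer.py '[[0.005,0,0,0.002,0],[0.005,0,0,0.002,0]]'|g
python3 steer.py '[[0.005,0,0,0.002,0],[0.005,0,0,0.002,0]]'|g
```

```text
position: [0.6478, 0.1235, 0.0428]
contact_force: [0.1, 0.3, 0.0]
position: [0.6478, 0.1235, 0.0408]
contact_force: [1.2, 0.7, -0.4]
```

```bash
g(){ grep -E 'posi|contact'; }
python3 steer.py '[[0.005,0,0,0.002,0],[0.005,0,0,0.002,0]]'|g
```

```text
position: [0.6481, 0.1235, 0.0391]
contact_force: [0.3, 0.3, 1.2]
```

```bash
g(){ grep -E 'posi|contact'; }
python3 steer.py '[[0.005,0,0,0.002,0],[0.005,0,0,0.002,0]]'|g
```

```text
position: [0.6484, 0.1235, 0.039]
contact_force: [-4.6, -0.2, 12.4]
```

```bash
python3 steer.py '[[0.005,0,0,-0.012,0],[0.045,0,0,-0.015,0],[0.045,0,0,-0.015,0],[0.045,0,0,-0.015,0],[0.045,0,0,-0.015,0],[0.045,0,0,0,0],[0.045,0,0,0.01,0],[0.045,0,0,0.017,0],[0.045,0,0,0.017,0]]'
python3 steer.py '[[0.012,0,0,0,0],[0.012,0,0,0,0],[0.012,0,0,0,0],[0.012,0,0,0,0]]' 40
```

```text
time_s: 6.4
position: [0.6474, 0.1232, 0.0189]
ee_rot: [0.975, -0.224, -0.001, 0.001]
contact_force: [-0.4, 0.3, 0.4]
gripper_width: 0.0448
grip_force: 0.0
time_s: 6.9
position: [0.6481, 0.1236, 0.0203]
ee_rot: [0.975, -0.224, 0.0, -0.0]
contact_force: [0.3, -0.4, -0.4]
gripper_width: 0.016
grip_force: 39.0
```

```bash
python3 steer.py '[[0.012,0,0,-0.02,0],[0.012,0,0,-0.07,0],[0.012,0,0,-0.12,0],[0.012,0,0,-0.15,0],[0.012,-0.02,0.05,-0.15,0],[0.012,-0.04,0.1,-0.15,0],[0.012,-0.04,0.1,-0.15,0]]'
python3 - <<'E'
from h import *
s=ctrl.get_state();print(s["position"],s["contact_force"])
c=ctrl.calibration("wrist");a=ctrl.read_camera("wrist");t=ctrl.read_camera("top");np.save("w4.npy",a);np.savez("w4c",R=c["R"],t=c["t"],intrinsics=c["intrinsics"]);np.save("t4.npy",t)
print(proj("wrist",[.5,-.023,.09],c))
v=t[160:240,270:370]
cv2.imwrite("pics/w4.png",np.hstack([cv2.resize(a,(480,360)),cv2.resize(v,(320,360),interpolation=2)])[:,:,::-1])
E
```

```text
time_s: 7.78
position: [0.5654, 0.0489, 0.1705]
ee_rot: [0.974, -0.225, -0.0, -0.0]
contact_force: [1.2, 1.4, -0.9]
gripper_width: 0.0164
grip_force: 39.5
[0.5654151  0.04892686 0.17054241] [ 1.24337104  1.3627775  -0.92289316]
[357.19700088 219.2401128 ]
```

View pics/w4.png

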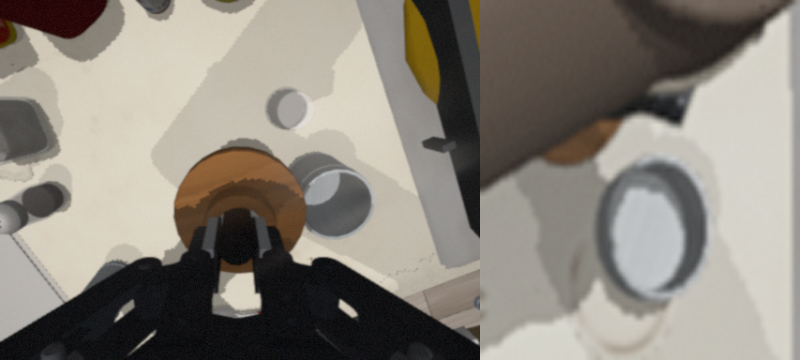

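The wrist view shows both lids held nested, with the canister rim partly hidden behind them at about (340,203) on the 480-wide scale. The top view shows the rim at about (654,228) in the crop. I'll fit the rim from both.

```bash
python3 - <<'E'
from h import *
from scipy.optimize import least_squares
C=dict(np.load("w4c.npz"));w=np.load("w4.npy");t=np.load("t4.npy")
from scipy.ndimage import map_coordinates as mc
def fit(n,img,cal,X,ang,pol):
    g=cv2.GaussianBlur(cv2.cvtColor(img,cv2.COLOR_RGB2GRAY),(3,3),0).astype(float)
    for it in range(3):
        P=[]
        for a in ang:
            rr=np.linspace(.026,.043,80)
            uv=np.array([proj(n,X+[r*np.cos(a),r*np.sin(a),0],cal) for r in rr])
            v=mc(g,[uv[:,1],uv[:,0]],order=1);d=np.gradient(v);P.append(onz(n,uv[np.argmax(pol*d)],.09,cal))
        P=np.array(P)
        s=least_squares(lambda q:np.hypot(P[:,0]-q[0],P[:,1]-q[1])-q[2],[X[0],X[1],.034],loss="soft_l1",f_scale=.0007)
        X=np.array([s.x[0],s.x[1],.09])
    r=s.fun;print(n,s.x.round(4),"rms in mm",(1000*np.median(abs(r))).round(2),len(ang))
top=ctrl.calibration("top")
X0=np.array([.498,-.022,.09])
A=np.linspace(0,2*np.pi,60,endpoint=False)
fit("top",t,top,X0,A,1)
fit("top",np.load("top0.npy"),top,X0,A,1)
# wrist: sectors away from the held lid (direction of lid from canister ~ +x,+y: 45deg)
B=A[np.cos(A-np.pi/4)<0.0]
fit("wrist",w,C,X0,B,1);fit("wrist",w,C,X0+[.003,-.003,0],B,1)
E
```

```text
top [ 0.4937 -0.0168  0.0383] rms in mm 1.31 60
top [ 0.4949 -0.0175  0.0381] rms in mm 1.51 60
wrist [ 0.4998 -0.0244  0.0328] rms in mm 0.09 30
wrist [ 0.4998 -0.0245  0.0327] rms in mm 0.12 30
```

```bash
python3 - <<'E'
from h import *
from scipy.optimize import least_squares
from scipy.ndimage import map_coordinates as mc
C=dict(np.load("w4c.npz"));w=np.load("w4.npy")
g=cv2.GaussianBlur(cv2.cvtColor(w,cv2.COLOR_RGB2HSV)[...,1],(3,3),0).astype(float)
xt=-.452
for z,lo,hi in((.1582,-1.0,1.0),(.1742,-1.0,1.0)):
  X=np.array([.5654,.0489,z])
  for it in range(3):
    P=[]
    for a in xt+np.linspace(lo,hi,40):
        rr=np.linspace(.034,.056,100);uv=np.array([proj("wrist",X+[r*np.cos(a),r*np.sin(a),0],C) for r in rr])
        v=mc(g,[uv[:,1],uv[:,0]],order=1);P.append(onz("wrist",uv[np.argmax(-np.gradient(v))],z,C))
    P=np.array(P)
    s=least_squares(lambda q:np.hypot(P[:,0]-q[0],P[:,1]-q[1])-.0435,X[:2],loss="soft_l1",f_scale=.0007);X=np.r_[s.x,z]
    f=least_squares(lambda q:np.hypot(P[:,0]-q[0],P[:,1]-q[1])-q[2],np.r_[X[:2],.0435],loss="soft_l1",f_scale=.0007)
  print(z,s.x.round(4),"free",f.x.round(4),1000*np.median(abs(s.fun)),"nadir cam",(-C["R"].T@C["t"]).round(3))
E
```

```text
0.1582 [0.5629 0.0491] free [0.5631 0.049  0.0432] 0.16170378410104713 nadir cam [0.631 0.018 0.342]
0.1742 [0.5648 0.0483] free [0.5688 0.0464 0.0397] 0.6732493135113149 nadir cam [0.631 0.018 0.342]
```

```bash
python3 steer.py '[[0.012,-0.0133,0.047,0,0],[0.012,-0.0266,0.0942,0,0],[0.012,-0.0266,0.0942,0,0],[0.012,-0.0266,0.0942,0.03,0],[0.012,-0.0266,0.0942,0.05,0],[0.012,-0.0266,0.0942,0.05,0],[0.012,-0.0266,0.0942,0.05,0]]'
python3 - <<'E'
from h import *
s=ctrl.get_state();T=np.array(s["position"]);print(T,s["qpos"])
from scipy.spatial.transform import Rotation as Q
print((Q.from_quat(s["ee_rot"]).inv().apply(np.array([.5003,-.0243,T[2]])-T)).round(4))
E
```

```text
time_s: 8.75
position: [0.5044, -0.0216, 0.1206]
ee_rot: [0.975, -0.224, 0.0, -0.0]
contact_force: [0.3, 0.1, -1.1]
gripper_width: 0.0163
grip_force: 39.9
[ 0.50442544 -0.02159543  0.12060346] [ 3.47233580e-01  1.50382740e-01 -4.72578000e-01  4.94040827e-04
 -9.47161275e-01  7.72204143e-01]
[-0.0025  0.0042 -0.    ]
```

```bash
g(){ grep -E 'posi|contact|width'; }
python3 steer.py '[[0.012,-0.0025,0.0042,0,0],[0.012,-0.0025,0.0042,0,0],[0.012,-0.0025,0.0042,0.004,0],[0.012,-0.0025,0.0042,0.008,0],[0.012,-0.0025,0.0042,0.008,0]]'|g
python3 steer.py '[[0.012,0,0,0.003,0],[0.012,0,0,0.006,0],[0.012,0,0,0.006,0]]'|g
```

```text
position: [0.4988, -0.0249, 0.1115]
contact_force: [-1.0, -1.0, -1.9]
gripper_width: 0.0162
position: [0.499, -0.0249, 0.1057]
contact_force: [0.6, -0.0, -2.2]
gripper_width: 0.0164
```

```bash
g(){ grep -E 'posi|contact|width'; }
python3 steer.py '[[0.012,0.001,-0.001,0.002,0],[0.012,0.001,-0.001,0.005,0],[0.012,0.001,-0.001,0.005,0]]'|g
python3 steer.py '[[0.012,0,0,0.002,0],[0.012,0,0,0.003,0],[0.012,0,0,0.003,0]]'|g
```

```text
position: [0.5004, -0.0244, 0.1007]
contact_force: [-1.2, -0.4, -2.4]
gripper_width: 0.0161
position: [0.5004, -0.0244, 0.0979]
contact_force: [-0.4, -0.4, -1.8]
gripper_width: 0.0163
```

```bash
g(){ grep -E 'posi|contact|width'; }
python3 steer.py '[[0.012,0,0,0.001,0],[0.012,0,0,0.0015,0],[0.012,0,0,0.0015,0]]'|g
python3 steer.py '[[0.012,0,0,0.001,0],[0.012,0,0,0.001,0]]'|g
```

```text
position: [0.5004, -0.0244, 0.0965]
contact_force: [0.1, -1.0, -1.5]
gripper_width: 0.0162
position: [0.5007, -0.0245, 0.096]
contact_force: [-3.2, -1.6, 3.8]
gripper_width: 0.0162
```

```bash
python3 steer.py '[[0.045,0,0,0,0],[0.045,0,0,0,0],[0.045,0,0,0,0],[0.045,0,0,-0.01,0],[0.045,0,0,-0.03,0],[0.005,0,0,-0.03,0],[0.005,0,0,-0.03,0],[0.005,0,0,-0.03,0],[0.005,0,0,-0.03,0]]'
python3 steer.py '[[0.004,0,0,0.005,0],[0.004,0,0,0.01,0],[0.004,0,0,0.01,0]]' 60
```

```text
time_s: 12.25
position: [0.5002, -0.0245, 0.1251]
ee_rot: [0.975, -0.224, -0.0, 0.0]
contact_force: [0.3, -0.2, -0.2]
gripper_width: 0.0051
grip_force: 0.0
time_s: 12.62
position: [0.5005, -0.0244, 0.1151]
ee_rot: [0.975, -0.224, -0.0, 0.0]
contact_force: [0.1, -0.3, -0.2]
gripper_width: 0.0041
grip_force: 0.0
```

```bash
g(){ grep -E 'posi|contact|width'; }
python3 steer.py '[[0.004,0,0,0.002,0],[0.004,0,0,0.002,0]]'|g
python3 steer.py '[[0.004,0,0,0.002,0],[0.004,0,0,0.002,0]]'|g
```

```text
position: [0.5012, -0.0245, 0.115]
contact_force: [-4.0, -0.2, 14.7]
gripper_width: 0.004
position: [0.5027, -0.0245, 0.115]
contact_force: [-7.8, 0.4, 28.6]
gripper_width: 0.0039
```

```bash
g(){ grep -E 'posi|contact|width'; }
python3 steer.py '[[0.004,-0.001,0.0005,0.001,0],[0.004,-0.0015,0.0007,0.001,0],[0.004,-0.0015,0.0007,0.001,0],[0.004,-0.0015,0.0007,0.001,0],[0.004,-0.0015,0.0007,0.001,0],[0.004,-0.0015,0.0007,0.001,0]]'|g
python3 steer.py '[[0.004,0,0,-0.004,0],[0.004,0.0015,-0.0007,-0.03,0],[0.06,0.0015,-0.0007,-0.045,0],[0.06,0.0015,-0.0007,-0.045,0],[0.06,0.0015,-0.0007,-0.045,0],[0.06,0.0015,-0.0007,-0.045,0]]' 30
python3 - <<'E'
from h import *
s=ctrl.get_state();print(s["position"])
a=ctrl.read_camera("wrist");b=ctrl.read_camera("scene")
p=proj("scene",[.5,-.024,.09]).astype(int);c=cv2.resize(b[p[1]-50:p[1]+70,p[0]-50:p[0]+50],(320,384),interpolation=2)
cv2.imwrite("pics/w5.png",cv2.resize(np.hstack([a,c])[:,:,::-1],(780,360)))
E
```

```text
position: [0.5017, -0.0244, 0.1148]
contact_force: [-7.9, -0.3, 34.5]
gripper_width: 0.0038
time_s: 14.62
position: [0.5, -0.0245, 0.1546]
ee_rot: [0.975, -0.224, -0.001, 0.0]
contact_force: [0.6, 0.7, 0.7]
gripper_width: 0.0599
grip_force: 0.0
[ 0.49996423 -0.02449053  0.1546258 ]
```

View pics/w5.png

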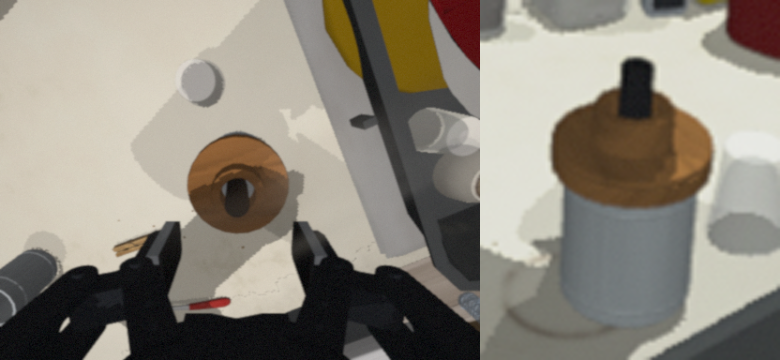

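The lids sit level on the canister, with the collar centred between the fingers at about (237,180). Next is the collar grasp.

```bash
g(){ grep -E 'posi|contact|width|grip_f'; }
python3 steer.py '[[0.06,0,0,0.04,0],[0.06,0,0,0.065,0],[0.06,0,0,0.077,0],[0.06,0,0,0.08,0],[0.06,0,0,0.0815,0],[0.06,0,0,0.0815,0]]'|g
python3 steer.py '[[0.038,0,0,0,0],[0.038,0,0,0,0],[0.038,0,0,0,0],[0.038,0,0,0,0]]' 35|g
```

```text
position: [0.5011, -0.0242, 0.0747]
contact_force: [-0.5, -0.3, 0.8]
gripper_width: 0.0597
grip_force: 0.0
position: [0.501, -0.0244, 0.075]
contact_force: [-1.1, -0.5, 4.8]
gripper_width: 0.0422
grip_force: 35.2
```

```bash
g(){ grep -E 'posi|contact|width|grip_f|time|rot'; }
python3 steer.py '[[0.038,0,0,-0.003,0],[0.038,0,0,-0.008,0],[0.038,0,0,-0.015,0],[0.038,0,0,-0.025,0],[0.038,0,0,-0.045,0],[0.038,0,0,-0.07,0],[0.038,0,0,-0.09,0],[0.038,0,0,-0.1,0],[0.038,0,0,-0.1,0],[0.038,0,0,-0.1,0]]'|g
python3 - <<'E'
from h import *
s=ctrl.get_state();print(s["position"],s["contact_force"])
a=ctrl.read_camera("wrist");b=ctrl.read_camera("scene")
p=proj("scene",[.5,-.024,.14]).astype(int);c=cv2.resize(b[p[1]-70:p[1]+80,p[0]-63:p[0]+62],(320,384),interpolation=2)
cv2.imwrite("pics/w6.png",cv2.resize(np.hstack([a,c])[:,:,::-1],(780,360)))
E
```

```text
time_s: 17.23
position: [0.4999, -0.0244, 0.1732]
ee_rot: [0.975, -0.224, -0.001, 0.0]
contact_force: [0.1, 0.7, -1.2]
gripper_width: 0.0421
grip_force: 35.7
[ 0.49993471 -0.02441912  0.17323036] [ 0.0635611   0.70552137 -1.17467621]
```

View pics/w6.png

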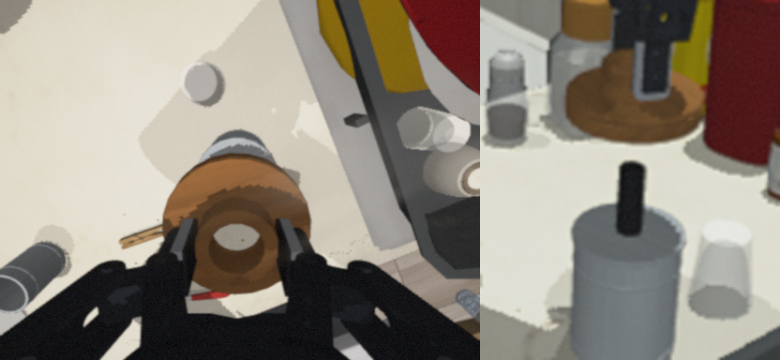

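The outer lid is held level at about (635,100), and the inner lid stays on the canister with its knob upright at (630,195). I'll check numerically that the inner lid is seated.

```bash
python3 - <<'E'
from h import *
b=ctrl.read_camera("scene");x,y=.5,-.0244
for z in(.144,.1):print("pred knob",z,proj("scene",[x,y,z]).round(1))
u,v=proj("scene",[x,y,.12]).astype(int)
m=np.zeros(b.shape[:2],bool);m[v-22:v+22,u-15:u+15]=b[v-22:v+22,u-15:u+15].max(2)<60
r,c=np.nonzero(m);print("knob rows",r.min(),r.max(),"centre top/bottom",[c[(r>=k)&(r<k+5)].mean().round(1) for k in(r.min()+1,r.max()-6)])
A=np.linspace(0,6.28,200)
for rad,z in((.0385,.095),(.0385,.09),(.0365,.09)):
    q=np.array([proj("scene",[x+rad*np.cos(a),y+rad*np.sin(a),z]) for a in A]);print("pred",rad,z,q.min(0).round(1),q.max(0).round(1))
for k in range(v+1,v+34,3):
    row=b[k,u-30:u+30].astype(int);d=np.nonzero((row[:,2]-row[:,0]>3))[0];print(k,d.min()+u-30 if len(d) else None,d.max()+u-30 if len(d) else None)
s=ctrl.get_state();print(s["position"],s["gripper_width"],s["grip_force"],s["time_s"])
E
```

```text
pred knob 0.144 [295.4 209.8]
pred knob 0.1 [293.9 234. ]
knob rows 209 238 centre top/bottom [np.float64(295.0), np.float64(293.7)]
pred 0.0385 0.095 [269.8 224.5] [317.9 250. ]
pred 0.0385 0.09 [269.7 227.1] [317.7 252.8]
pred 0.0365 0.09 [270.9 227.7] [316.4 252. ]
224 293 293
227 282 303
230 275 310
233 272 314
236 271 316
239 271 316
242 272 316
245 272 314
248 271 314
251 272 314
254 271 313
[ 0.50005687 -0.0244643   0.17323388] 0.042187231504880324 35.66513691097498 17.375
```

```bash
python3 -c "
from station import ctrl
print(ctrl.job_done())"
```

```text
the job is handed in; nothing more can be done
None
```

I handed the job in at about 17 s: the inner lid is seated on the wide canister after a firm press (about 35 N), and the gripper holds the outer lid level by its collar, about 98 mm straight above its seat.

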